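# Clear and pop open the potter's spring-lid chest

### The job

One of the two stock chests on the pottery stall has a tea bowl left standing on its spring lid. With the fingers, push that bowl back off the lid so that it slides, upright and never lifted, onto the fixed ledge behind the lid with its whole foot on the ledge; then press the front of that lid in so that its catch lets go and the lid springs ajar. Leave the other chest shut and everything else where it stands.

Things in the scene. Friction and masses are not known exactly. Their poses are not given: they have to be found in the camera images.
- chest_a: The chest with the tea bowl on its lid: plywood, fixed, 180 mm wide (y). Origin on the counter; front face (robot side) at x = -125, back at x = +125 mm, +x points to the back. Spring lid, top at z = 80, from x = -125 to +25; hinge at x = +27; fixed ledge, top at z = 79, from x = +29 to +119; behind it a rail 12 mm high
- lid_a (a joint): spring lid of chest_a, 150 x 180 x 14 mm. 0 = shut, latched; negative = pressed in (stop at -0.048, 6.5 mm at the disc); positive = open (its spring lifts it to a stop at 0.38 rad, front edge 57 mm up). Pressed 4 to 6 mm down at the disc (about 8 N, at the stop more) the catch lets go; the lid rises by itself as the finger withdraws, and does not latch again
- lid_a_press (a point): centre of the steel disc, 28 mm wide, flush in the lid of chest_a on its middle line, 17 mm from the front edge, at the lid's top face (80 mm above the counter when shut): where to press
- bowl: white tea bowl, 52 mm high, wall 4 mm, foot 58 mm across, widest (68 mm) 22 mm above its foot, rim 62 mm across; about 200 g, open upward; it stands on the lid of chest_a. Origin at the centre of its foot, z up
- bowl_center (a point): centre of the tea bowl, 26 mm above its foot
- chest_b: The other, identical chest, nothing on its lid, a rabbit figurine on its ledge; to be left shut: plywood, fixed, 180 mm wide (y). Origin on the counter; front face (robot side) at x = -125, back at x = +125 mm, +x points to the back. Spring lid, top at z = 80, from x = -125 to +25; hinge at x = +27; fixed ledge, top at z = 79, from x = +29 to +119; behind it a rail 12 mm high
- lid_b (a joint): spring lid of chest_b, 150 x 180 x 14 mm. 0 = shut, latched; negative = pressed in (stop at -0.048, 6.5 mm at the disc); positive = open (its spring lifts it to a stop at 0.38 rad, front edge 57 mm up). Pressed 4 to 6 mm down at the disc (about 8 N, at the stop more) the catch lets go; the lid rises by itself as the finger withdraws, and does not latch again
- lid_b_press (a point): centre of the steel disc, 28 mm wide, flush in the lid of chest_b on its middle line, 17 mm from the front edge, at the lid's top face (80 mm above the counter when shut): where to press
- rabbit: bystander: white ceramic rabbit, 48 mm wide, 80 mm high, on the ledge of chest_b; origin under its foot
- stamp: bystander: turned wooden stamp, 26 mm wide, 56 mm high, upright on the counter between the chests; origin under its foot
- beaker: bystander: blue beaker, 60 mm wide, 70 mm high, on the counter to the left; origin under its foot
- jar: bystander: lidded glass jar, 60 mm wide, 85 mm high, on the counter to the right; origin under its foot
- brush: bystander: brush 160 mm long lying on the counter to the right, on the robot's side of the chests; origin near its middle
- rib: bystander: flat wooden throwing rib 90 by 50 by 8 mm lying to the left, on the robot's side of the chests; origin under its middle
- saucer: bystander: terracotta saucer 100 mm wide, 14 mm high, on the counter beyond the chests; origin under its foot
Mind the look-alikes: they are no part of the job. What is shaped like the bowl but red or yellow is not meant.

How it is judged:
On the way, in this order (a step that is already met when the one before it is completed fails the run):
1. the bowl stands at rest on the ledge of its chest while the lid is still shut (x of bowl in the frame of chest_a between 0.055 and 0.094 m and y of bowl in the frame of chest_a between -0.064 and 0.064 m and z of bowl in the frame of chest_a between 0.074 and 0.084 m and angle between bowl's own z axis and vertical below 0.12 rad and linear speed of bowl below 0.02 m/s and value of joint lid_a below 0.06 rad), for 0.2 s.
2. the lid of that chest has sprung ajar (value of joint lid_a above 0.25 rad), for 0.3 s.
At the end, for the whole second after the job is handed in: The bowl stands upright (within 7 degrees) and at rest on the fixed ledge of chest_a, its whole foot on the ledge (3 mm overhang allowed); lid_a has sprung open past 0.25 rad and is at rest; lid_b is still shut (x of bowl in the frame of chest_a between 0.055 and 0.094 m and y of bowl in the frame of chest_a between -0.064 and 0.064 m and z of bowl in the frame of chest_a between 0.074 and 0.084 m and angle between bowl's own z axis and vertical below 0.12 rad and linear speed of bowl below 0.02 m/s and value of joint lid_a above 0.25 rad and value of joint lid_b below 0.04 rad and velocity of joint lid_a below 0.05 rad/s); the robot touches nothing.
It fails at once if the bowl is lifted more than 15 mm above the lid (z of bowl in the frame of chest_a above 0.095 m).
It fails at once if the bowl is tipped by more than 20 degrees or falls off (angle between bowl's own z axis and vertical above 0.35 rad or z of bowl in the frame of chest_a below 0.06 m).
It fails at once if the lid of the other chest is let open (value of joint lid_b above 0.08 rad).
It fails at once if a bystander is moved by more than 30 mm (distance of any of stamp, beaker, jar, brush, rib, saucer, rabbit from where it was at the start of the episode above 0.03 m).
It also fails if it takes over 45 s, if anything falls off the work surface, if the arm or the gripper's body presses on something with over 40 N, if the wrist force passes 120 N, or if a joint passes its speed limit or range.

### The arm

A 7-joint arm with a two-finger parallel gripper is mounted at the origin on the work surface. World frame = base frame: x ahead of the robot, y to its left, z up, the work surface at z = 0. Lengths are in m, angles in rad, forces in N, time in s.
With the tool pointing down it reaches from about 0.425 to 0.8 m from the base axis. Payload 8.3 kg.
Tool frame: the origin (TCP) lies between the finger pads; the fingertips stand 19 mm ahead of it and the grasp point (between the pads) is the TCP; z points along the fingers, y is the line along which they close (so a half turn about z gives the same grasp; the last joint's range is limited). The gripper opens to 85 mm and grips with 20 to 120 N. Pads are 22 mm wide; open, the fingers measure 114 mm over their backs; the gripper's body (76 mm by 85 mm) begins 54 mm behind the grasp point. The pads swing forward as they close: fully open they stand 13 mm farther back than shut.
Start: joints at [1.169, 0.383, 0.016, 1.37, -0.006, 1.388, -0.046], TCP at [0.208, -0.589, 0.25] pointing down, gripper open.
Joint ranges: [-2.95, 2.95], [-0.25, 2.06], [-1.52, 1.56], [0.18, 2.33], [-1.44, 4.58], [0.02, 2.06], [-3.01, 3.01]. Speed limits (rad/s): [2.39, 2.39, 3.01, 3.01, 3.14, 3.14, 3.14].

### API

Orientations are given as a 3x3 rotation matrix whose columns are the frame's x, y, z axes.
In Python, from rig import * gives the robot as it stands.
- The arm moves only by the tool send_rows, never from a script. Its argument "plan" is a list of rows, each a list of 6 numbers: the shift along the tool's x, y, z in cm, then the turn, a rotation vector about the tool's x, y, z in degrees. A call has 1 to 20 rows; each row is the pose to reach, as a shift and turn from the pose commanded when the call began, along the tool's axes at that moment; what a row does not reach only later rows make up. A row lasts 1/12 s, in which the tool goes at most 41.7 mm and 7.16 degrees, less where a joint would pass 70% of its speed; a pose out of reach is approached as far as the arm can. A call with a gripper value outside its range is refused whole. "jaw" is the closure, from -1 (fully open) to 1 (shut), set as the call begins (left out, the last holds). The fingers move at their own pace and stop on an object; "grip_force" is the grip in N (left out, the last holds). Time passes only in rows, so rows that repeat a pose let the fingers close. It gives the time, the measured TCP pose, the force, the opening and the grip force at its end, in the units of the state.
- observe(): the state, without advancing time (a new reading comes with each control period).
- capture(name): name is "scene" or "top"; returns a dict with "frame" (420x560x3 uint8, blue, green, red), "range_z" (420x560 float32, m along the optical axis (not along the pixel's ray), 0 where there is no reading), "intrinsics" (3x3 intrinsics, pixels), "D" ([k1, k2, p1, p2, k3] as OpenCV has them; the pictures are not rectified), "origin" and "rotation" of the camera in the world. Camera axes: x right, y down, z forward; pixel columns grow to the right and rows downward; lengths in m; the calibration is good to about 2 mm. A picture is of the moment at which its call begins.
- job_done(): hands the job in; it is judged then, once.
Trained networks look in a picture, given as the dict that the camera call returned (one of the last four; its "shot" number tells which), for a name from the list of things; names that differ only in an ending like _2 or _b are one class to them, and where a whole thing is asked for, a point or a joint stands for the part that bears it (a point fixed in the world has none). Each returns a list of dicts, best first, with "confidence" (0 to 1); they miss things now and then, are a little off and sometimes report something else, mostly with a low value. They report only what shows in the picture. A call takes as long as a camera call. They do not tell look-alikes from the thing itself.
- look_for(picture, target): "location" ([column, row] in pixels, amid what is visible of it).
The state is a dict: "time": time; "q": joint angles; "joint_velocities": joint speeds; "joint_efforts": joint torques, N m; "position": TCP position; "tool_rot": TCP orientation; "ft_force": force on the tool from outside, world axes, zero at the start; "torque": the same for the moment, N m; "grip_width": finger opening in m; "grasp_force": force on a finger pad.
Only numpy, scipy, OpenCV 4.12 (cv2) and the standard library are available. Lean on these libraries where they do the work, as an engineer would, in place of code of your own. Each camera call takes 0.05 s, during which the arm holds its last target. There are 200 camera calls.

## Working session

There is one attempt and no reset: what is moved stays moved. The work goes in short steps, Python scripts to look and compute and a tool call to move; the robot and the scene stay as the last step left them, time stands still between calls to the robot, and variables do not carry over. Pictures are saved under pics/ and viewed, at most 10 in all, crops included, and the job is handed in when it is done.

Besides the shell and the picture viewer there is one more tool, called after ">>>" as a command line: name --pt "numbers of a row" for each row, then --argument value for the rest. send_rows: Moves the arm, as the interface text tells. Its arguments: {"type":"object","properties":{"plan":{"type":"array","items":{"type":"array","items":{"type":"number"}}},"jaw":{"type":"number"},"grip_force":{"type":"number"}},"required":["plan"]}

```bash
mkdir -p pics; cat > h.py <<'E'
from rig import *
import numpy as np, cv2
def world(p,uv):
    u,v=uv; x,y=cv2.undistortPoints(np.array([[[u,v]]],float),p["intrinsics"],np.array(p["D"],float))[0,0]
    r=p["range_z"]; c=r[max(0,int(v)-1):int(v)+2,max(0,int(u)-1):int(u)+2]; c=c[c>0]
    z=np.median(c) if c.size else np.nan
    return np.array(p["rotation"])@(np.array([x,y,1])*z)+np.array(p["origin"])
def cloud(p):
    h,w=p["range_z"].shape
    g=np.stack(np.meshgrid(np.arange(w),np.arange(h)),-1).reshape(-1,1,2).astype(float)
    xy=cv2.undistortPoints(g,p["intrinsics"],np.array(p["D"],float))[:,0]
    z=p["range_z"].reshape(-1,1)
    P=(np.hstack([xy,np.ones((len(xy),1))])*z)@np.array(p["rotation"]).T+np.array(p["origin"])
    P[z[:,0]<=0]=np.nan
    return P.reshape(h,w,3)
E
python3 - <<'E'
from h import *
np.set_printoptions(precision=4,suppress=True)
ps={n:capture(n) for n in("scene","top")}
for n,p in ps.items():
    print(n,p["origin"],np.array(p["rotation"])[:,2])
    for t in ["bowl","lid_a_press","chest_a","rabbit","stamp","beaker","jar"]:
        for d in look_for(p,t)[:4]: print(n,t,np.round(d["location"]),round(d["confidence"],2),world(p,d["location"]))
cv2.imwrite("pics/a.png",np.hstack([ps["scene"]["frame"],ps["top"]["frame"]])[:, :])
im=cv2.imread("pics/a.png"); cv2.imwrite("pics/b.png",np.vstack([cv2.resize(im,(800,300))])) 
cv2.imwrite("pics/s.png",ps["scene"]["frame"]);cv2.imwrite("pics/t.png",ps["top"]["frame"])
np.savez("t.npz",P=cloud(ps["top"]),Q=cloud(ps["scene"]))
s=observe();print(s["tool_rot"],s["position"],s["grip_width"])
E
```

```text
scene [ 1.3126 -0.2903  0.8974] [-0.6739  0.2634 -0.6903]
scene bowl [425. 238.] 0.92 [0.6945 0.3827 0.0083]
scene bowl [401. 209.] 0.6 [0.6081 0.3533 0.0516]
scene bowl [349. 186.] 0.59 [0.5029 0.2446 0.089 ]
scene lid_a_press [323. 196.] 0.7 [0.5018 0.1642 0.0798]
scene lid_a_press [107. 277.] 0.28 [ 0.5501 -0.4281  0.0654]
scene lid_a_press [393. 170.] 0.27 [0.4516 0.4297 0.0507]
scene chest_a [340. 220.] 0.76 [0.6044 0.1617 0.0784]
scene chest_a [209. 265.] 0.73 [ 0.618  -0.1902  0.0778]
scene chest_a [317. 316.] 0.45 [0.8016 0.0066 0.0059]
scene rabbit [195. 272.] 0.55 [ 0.6558 -0.2302  0.1157]
scene stamp [192. 273.] 0.75 [ 0.6564 -0.2371  0.1153]
scene beaker [395. 168.] 0.71 [0.4542 0.4312 0.0601]
scene jar [108. 277.] 0.77 [ 0.552  -0.4267  0.0686]
scene jar [322. 197.] 0.57 [0.5078 0.1575 0.0812]
scene jar [196. 273.] 0.3 [ 0.6574 -0.2291  0.1121]
top [0.4217 0.0269 1.2122] [ 0.1043 -0.0336 -0.994 ]
top bowl [194. 218.] 0.86 [0.5261 0.2287 0.0874]
top bowl [153. 159.] 0.76 [0.7172 0.3649 0.0054]
top bowl [150. 199.] 0.7 [0.5939 0.375  0.0072]
top lid_a_press [212. 234.] 0.73 [0.4799 0.1817 0.0802]
top lid_a_press [213. 210.] 0.71 [0.5488 0.1793 0.0797]
top chest_a [340. 201.] 0.97 [ 0.5652 -0.1799  0.0801]
top chest_a [213. 214.] 0.8 [0.536  0.1777 0.0804]
top chest_a [195. 219.] 0.66 [0.5227 0.2263 0.0873]
top chest_a [210. 237.] 0.23 [0.4732 0.1885 0.08  ]
top rabbit [356. 174.] 0.73 [ 0.6341 -0.2218  0.121 ]
top rabbit [279. 218.] 0.59 [ 0.5218 -0.0068  0.0536]
top stamp [276. 217.] 0.49 [0.5271 0.0011 0.0524]
top beaker [119. 256.] 0.92 [0.4272 0.4627 0.0071]
top jar [423. 212.] 0.59 [ 0.527  -0.4129  0.0859]
[[ 0.9431  0.3324  0.    ]
 [ 0.3324 -0.9431 -0.    ]
 [ 0.      0.     -1.    ]] [ 0.2077 -0.5895  0.2503] 0.08541090196982419
```

View pics/t.png

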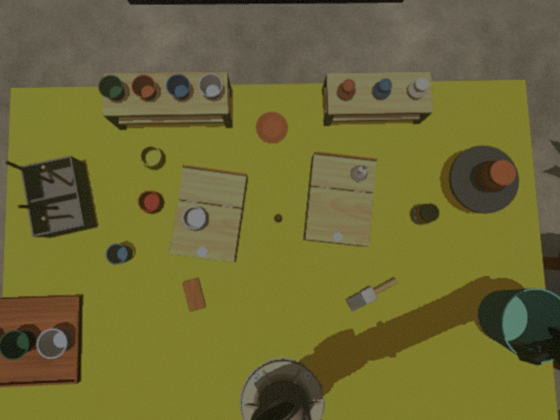

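View pics/s.png

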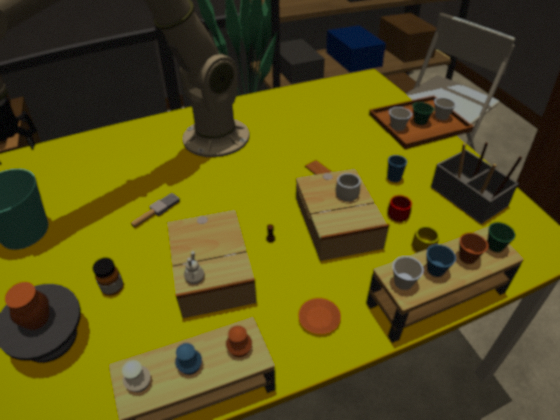

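In the top view, the white bowl stands at (195,218) on the left chest, whose steel disc is at about (202,252). What could be taken for it: the red bowl (150,202), the yellow bowl (152,157), the white cups on the shelf (210,87) and on the tray (52,344). I choose the white one on the chest lid. Next I fit the chest and bowl poses and check the choice in a crop.

```bash
python3 - <<'E'
from h import *
np.set_printoptions(precision=4,suppress=True)
d=np.load("t.npz"); im=cv2.imread("pics/t.png"); P=d["P"];Q=d["Q"]
for nm,X,Y in(("top",P,0),("scene",Q,0)):
    x,y,z=np.moveaxis(X,-1,0)
    m=(abs(z-.08)<.008)&(x>.35)&(x<.75)&(y>.03)&(y<.34)
    r=cv2.minAreaRect(X[m][:,:2].astype(np.float32)*1000); print(nm,"top rect",r, np.median(z[m]))
    b=(z>.1)&(z<.15)&(x>.4)&(x<.7)&(y>.1)&(y<.34)
    B=X[b]; print("bowl",b.sum(),B.min(0),B.max(0))
    (c,rad)=cv2.minEnclosingCircle(B[B[:,2]>.122][:,:2].astype(np.float32)*1000);print("rim",c,rad)
p=capture("top")
c=p["frame"][150:275,155:260]; cv2.imwrite("pics/c.png",cv2.convertScaleAbs(cv2.resize(c,None,fx=5,fy=4.8,interpolation=cv2.INTER_CUBIC),alpha=1.3))
# disc & corners from given pixels
for uv in [(202,252),(195,218),(183,167),(246,175),(171,254),(236,261)]: print(uv,world(p,uv))
E
```

```text
top top rect ((539.2445068359375, 193.32180786132812), (180.4429473876953, 250.08633422851562), 80.6292953491211) 0.08050772426048258
bowl 213 [0.4897 0.191  0.1001] [0.555  0.2544 0.137 ]
rim (523.0745239257812, 223.16815185546875) 31.981658935546875
scene top rect ((542.201171875, 194.28848266601562), (181.96897888183594, 258.0356750488281), 81.40265655517578) 0.08040088743575591
bowl 465 [0.4924 0.1904 0.1   ] [0.5601 0.2561 0.1369]
rim (524.4299926757812, 221.68653869628906) 34.26205825805664
(202, 252) [0.4323 0.2102 0.0797]
(195, 218) [0.5267 0.2274 0.087 ]
(183, 167) [0.6708 0.2593 0.0895]
(246, 175) [0.6479 0.0847 0.0696]
(171, 254) [0.4294 0.2959 0.0771]
(236, 261) [0.4035 0.1229 0.0034]
```

View pics/c.png

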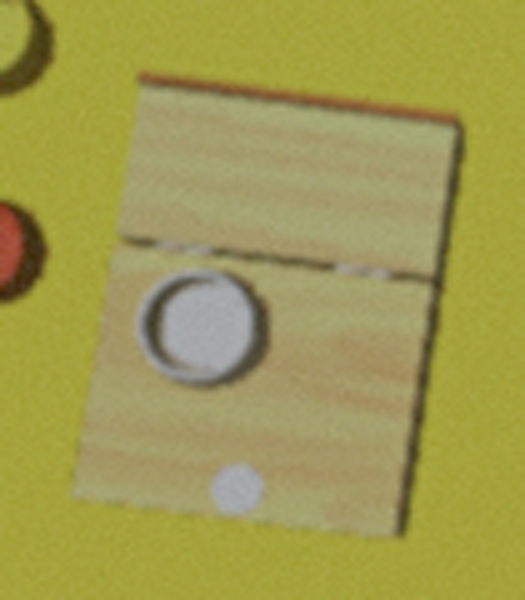

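The crop confirms the choice: the white bowl sits on the lid just in front of the hinge line, slightly left of centre, with the disc at crop (237,490). The chest centre is about (0.5395, 0.1935), with its back direction at −9.2°. The bowl is at chest (−0.020, +0.026), so it needs a push of about 95 mm.

Plan: tool down, jaw half open along the chest's y axis so both fingers push the bowl.

>>> send_rows --pt "20 -13.5 0 0 0 14" --pt "40.5 -27 0 0 0 28.6" --pt "40.5 -27 0 0 0 28.6" --pt "40.5 -27 0 0 0 28.6" --pt "40.5 -27 0 0 0 28.6" --pt "40.5 -27 0 0 0 28.6" --pt "40.5 -27 0 0 0 28.6" --pt "40.5 -27 0 0 0 28.6" --pt "40.5 -27 0 0 0 28.6" --pt "40.5 -27 0 0 0 28.6" --pt "40.5 -27 0 0 0 28.6" --pt "40.5 -27 0 0 0 28.6" --pt "40.5 -27 0 0 0 28.6" --pt "40.5 -27 0 0 0 28.6" --pt "40.5 -27 0 0 0 28.6" --pt "40.5 -27 0 0 0 28.6" --jaw 0

```text
time: 2.18
position: [0.4992, -0.2018, 0.2503]
tool_rot: [[0.987, -0.162, -0.0], [-0.162, -0.987, -0.001], [-0.0, 0.001, -1.0]]
ft_force: [-0.7, 0.1, -0.1]
grip_width: 0.0427
grasp_force: 0.0
```

```bash
cat >> h.py <<'E'
C=np.array([.5395,.1935]); A=np.deg2rad(-9.2); R=np.array([[np.cos(A),-np.sin(A)],[np.sin(A),np.cos(A)]])
def goto(cx,cy,z):
    s=observe(); T=np.array(s["tool_rot"]); p=np.array(s["position"])
    t=np.r_[C+R@[cx,cy],z]
    Td=np.array([[R[0,0],-R[0,1],0],[R[1,0],-R[1,1],0],[0,0,-1]])
    from scipy.spatial.transform import Rotation as Ro
    print("t",s["time"],"pos",p.round(4),"chest",(R.T@(p[:2]-C)).round(4),"w",round(s["grip_width"],4),"F",np.round(s["ft_force"],1))
    print("delta cm",(T.T@(t-p)*100).round(2),"deg",np.rad2deg(Ro.from_matrix(T.T@Td).as_rotvec()).round(2))
E
python3 -c "
from h import *
goto(-.11,.026,.2)"
```

```text
t 2.1833 pos [ 0.4992 -0.2018  0.2503] chest [ 0.0234 -0.3967] w 0.0427 F [-0.7  0.1 -0.1]
delta cm [-13.44 -42.24   5.01] deg [ 0.04  0.01 -0.13]
```

>>> send_rows --pt "-13.4 -42.2 5 0 0 0" --pt "-13.4 -42.2 5 0 0 0" --pt "-13.4 -42.2 5 0 0 0" --pt "-13.4 -42.2 5 0 0 0" --pt "-13.4 -42.2 5 0 0 0" --pt "-13.4 -42.2 5 0 0 0" --pt "-13.4 -42.2 5 0 0 0" --pt "-13.4 -42.2 5 0 0 0" --pt "-13.4 -42.2 5 0 0 0" --pt "-13.4 -42.2 5 0 0 0" --pt "-13.4 -42.2 5 0 0 0" --pt "-13.4 -42.2 5 0 0 0" --pt "-13.4 -42.2 5 0 0 0" --pt "-13.4 -42.2 5 0 0 0" --pt "-13.4 -42.2 5 0 0 0"

```text
time: 3.43
position: [0.436, 0.2357, 0.2004]
tool_rot: [[0.987, -0.163, 0.0], [-0.163, -0.987, -0.001], [0.0, 0.001, -1.0]]
ft_force: [-0.2, 0.1, -0.6]
grip_width: 0.0427
grasp_force: 0.0
```

```bash
python3 -c "
from h import *
goto(-.11,.026,.108)"
```

```text
t 3.4333 pos [0.436  0.2357 0.2004] chest [-0.1089  0.0251] w 0.0427 F [-0.2  0.1 -0.6]
delta cm [-0.12 -0.1   9.24] deg [ 0.04 -0.03 -0.2 ]
```

>>> send_rows --pt "0 -0.1 3 0 0 0" --pt "0 -0.1 6 0 0 0" --pt "0 -0.1 8 0 0 0" --pt "0 -0.1 9.2 0 0 0" --pt "0 -0.1 9.2 0 0 0" --pt "2 -0.1 9.2 0 0 0" --pt "4 -0.1 9.2 0 0 0" --pt "4.5 -0.1 9.2 0 0 0" --pt "5 -0.1 9.2 0 0 0" --pt "5.5 -0.1 9.2 0 0 0" --pt "6 -0.1 9.2 0 0 0" --pt "6.5 -0.1 9.2 0 0 0" --pt "7 -0.1 9.2 0 0 0" --pt "7.5 -0.1 9.2 0 0 0" --pt "8 -0.1 9.2 0 0 0" --pt "8 -0.1 9.2 0 0 0"

```text
time: 4.77
position: [0.5153, 0.2258, 0.1084]
tool_rot: [[0.987, -0.16, 0.001], [-0.16, -0.987, 0.0], [0.001, -0.001, -1.0]]
ft_force: [-0.3, 0.3, 0.5]
grip_width: 0.0428
grasp_force: 0.6
```

```bash
cat > look.py <<'E'
from h import *
import sys
goto(.036,.026,.108)
for n in("top","scene"):
    p=capture(n); X=cloud(p); f=p["frame"].astype(int)
    x,y,z=np.moveaxis(X,-1,0)
    loc=[(d["location"],d["confidence"],world(p,d["location"])) for d in look_for(p,"bowl")]
    for l,c,w in loc:
        ch=R.T@(w[:2]-C)
        if abs(ch[0])<.15 and abs(ch[1])<.1: print(n,np.round(l),round(c,2),"chest",ch.round(4),w[2].round(3))
    c=np.einsum('ij,hwi->hwj',R,X[...,:2]-C)
    b=(z>.122)&(z<.137)&(abs(c[...,0])<.13)&(abs(c[...,1])<.09)&(c[...,0]>float(sys.argv[2]))
    print(n,"rim",b.sum(),cv2.minEnclosingCircle(c[b].astype(np.float32)*1000) if b.sum() else 0)
    u0,u1,v0,v1=(150,270,150,275) if n=="top" else (270,420,140,260)
    cv2.imwrite(f"pics/{sys.argv[1]}_{n}.png",cv2.convertScaleAbs(cv2.resize(p["frame"][v0:v1,u0:u1],None,fx=4,fy=4,interpolation=cv2.INTER_CUBIC),alpha=1.4))
E
python3 look.py d 0.01; python3 -c "
import cv2;a=cv2.imread('pics/d_scene.png');b=cv2.imread('pics/d_top.png');import numpy as np
cv2.imwrite('pics/d.png',cv2.resize(np.hstack([cv2.resize(a,(600,480)),cv2.resize(b,(480,480))]),(800,356)))"
```

```text
t 4.7667 pos [0.5153 0.2258 0.1084] chest [-0.029   0.0281] w 0.0428 F [-0.3  0.3  0.5]
delta cm [6.5  0.2  0.05] deg [-0.03 -0.04 -0.03]
top [204. 204.] 0.5 chest [0.0229 0.013 ] 0.086
top rim 42 ((22.185436248779297, 18.227659225463867), 24.312183380126953)
scene [352. 196.] 0.75 chest [0.0364 0.0183] 0.128
scene rim 115 ((11.916227340698242, 26.703372955322266), 31.042142868041992)
```

View pics/d.png

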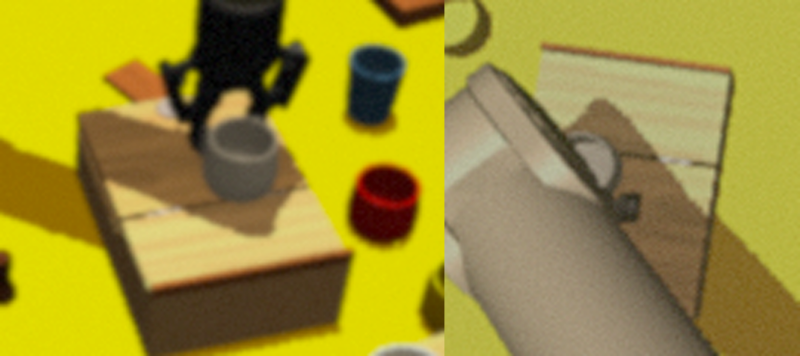

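The crop shows the bowl upright against both fingers, straddling the hinge line, at about chest x = +0.011. It needs 63 mm more.

>>> send_rows --pt "0.5 0.1 0 0 0 0" --pt "1 0.1 0 0 0 0" --pt "1.5 0.1 0 0 0 0" --pt "2 0.1 0 0 0 0" --pt "2.5 0.1 0 0 0 0" --pt "3 0.1 0 0 0 0" --pt "3.5 0.1 0 0 0 0" --pt "4 0.1 0 0 0 0" --pt "4.5 0.1 0 0 0 0" --pt "5 0.1 0 0 0 0" --pt "5.5 0.1 0 0 0 0" --pt "5.8 0.1 0 0 0 0" --pt "6.1 0.1 0 0 0 0" --pt "6.3 0.1 0 0 0 0" --pt "6.3 0.1 0 0 0 0"

```text
time: 6.22
position: [0.5766, 0.2148, 0.1083]
tool_rot: [[0.987, -0.16, 0.0], [-0.16, -0.987, 0.0], [0.0, -0.0, -1.0]]
ft_force: [-1.5, 0.8, -0.2]
grip_width: 0.0425
grasp_force: 0.4
```

```bash
python3 look.py e 0.045
```

```text
t 6.2167 pos [0.5766 0.2148 0.1083] chest [0.0332 0.027 ] w 0.0425 F [-1.5  0.8 -0.2]
delta cm [0.28 0.1  0.03] deg [-0.01 -0.01 -0.  ]
top rim 39 ((79.4117431640625, 10.429129600524902), 24.77614974975586)
scene [360. 209.] 0.92 chest [0.0494 0.0409] 0.086
scene rim 162 ((67.97725677490234, 24.915788650512695), 34.3909912109375)
```

>>> send_rows --pt "-1 0 0 0 0 0" --pt "-3 0 0 0 0 0" --pt "-6 0 0 0 0 0" --pt "-9 0 -1 0 0 0" --pt "-12 0 -3 0 0 0" --pt "-14 0 -4 0 0 0" --pt "-14 0 -5 0 0 0" --pt "-14 0 -5 0 0 0" --jaw 1

```text
time: 7.08
position: [0.4385, 0.2384, 0.1609]
tool_rot: [[0.987, -0.158, 0.005], [-0.158, -0.987, 0.001], [0.004, -0.002, -1.0]]
ft_force: [-0.1, 0.2, 0.4]
grip_width: -0.0002
grasp_force: 0.0
```

```bash
python3 look.py f 0.03; python3 -c "
import cv2;a=cv2.imread('pics/f_scene.png');b=cv2.imread('pics/f_top.png');import numpy as np
cv2.imwrite('pics/f.png',cv2.resize(np.hstack([cv2.resize(a,(600,480)),cv2.resize(b,(480,480))]),(800,356)))
from h import *
goto(-.108,0,.112)"
```

```text
t 7.0833 pos [0.4385 0.2384 0.1609] chest [-0.1069  0.0282] w -0.0002 F [-0.1  0.2  0.4]
delta cm [14.27  0.26  5.36] deg [-0.1  -0.26  0.12]
top [198. 187.] 0.6 chest [0.0685 0.0373] 0.086
top rim 135 ((67.74352264404297, 25.670185089111328), 31.872764587402344)
scene [360. 210.] 0.59 chest [0.0506 0.0413] 0.086
scene rim 204 ((70.06803894042969, 25.893123626708984), 33.33540344238281)
t 7.2833 pos [0.4387 0.2366 0.1576] chest [-0.1064  0.0265] w -0.0002 F [-0.2  0.3 -0. ]
delta cm [-0.15  2.65  4.56] deg [ 0.02  0.03 -0.07]
```

View pics/f.png

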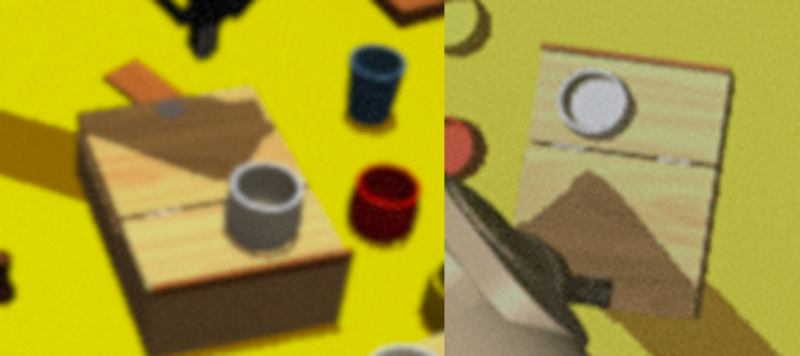

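The bowl now stands wholly on the ledge, at about chest x = 0.069, y = 0.026, behind the hinge line, and the lid is still shut. Next, the closed fingers go above the disc.

>>> send_rows --pt "-0.1 1.5 1 0 0 0" --pt "-0.1 2.6 3 0 0 0" --pt "-0.1 2.6 4.5 0 0 0" --pt "-0.1 2.6 5.2 0 0 0" --pt "-0.1 2.6 5.2 0 0 0" --pt "-0.1 2.6 5.2 0 0 0"

```text
time: 7.78
position: [0.4329, 0.2121, 0.1061]
tool_rot: [[0.987, -0.16, -0.001], [-0.16, -0.987, 0.0], [-0.001, -0.0, -1.0]]
ft_force: [0.2, 0.2, 0.6]
grip_width: 0.0001
grasp_force: 0.0
```

```bash
python3 -c "
from h import *
goto(-.108,0,.094)"
```

```text
t 7.7833 pos [0.4329 0.2121 0.1061] chest [-0.1082  0.0014] w 0.0001 F [0.2 0.2 0.6]
delta cm [0.02 0.14 1.21] deg [-0.01  0.08  0.02]
```

>>> send_rows --pt "0 0.1 0.4 0 0 0" --pt "0 0.1 0.7 0 0 0" --pt "0 0.1 0.9 0 0 0" --pt "0 0.1 1.0 0 0 0" --pt "0 0.1 1.1 0 0 0" --pt "0 0.1 1.2 0 0 0" --pt "0 0.1 1.25 0 0 0" --pt "0 0.1 1.25 0 0 0" --pt "0 0.1 1.25 0 0 0"

```text
time: 8.53
position: [0.4334, 0.2113, 0.0951]
tool_rot: [[0.987, -0.159, 0.002], [-0.159, -0.987, 0.0], [0.002, -0.001, -1.0]]
ft_force: [-2.2, -0.5, 9.2]
grip_width: -0.0
grasp_force: 4.6
```

The force is 9 N, about where the catch lets go. I press slightly deeper to be sure, then withdraw up and back.

>>> send_rows --pt "0 0 0.1 0 0 0" --pt "0 0 0.15 0 0 0" --pt "0 0 0.15 0 0 0" --pt "0 0 -0.5 0 0 0" --pt "0 0 -1.5 0 0 0" --pt "0 0 -3 0 0 0" --pt "0 0 -5 0 0 0" --pt "0 0 -7.5 0 0 0" --pt "0 0 -10 0 0 0" --pt "0 0 -13 0 0 0" --pt "0 0 -16 0 0 0" --pt "0 -8 -17 0 0 0" --pt "0 12 -17 0 0 0" --pt "0 20 -17 0 0 0" --pt "0 24 -17 0 0 0" --pt "0 24 -17 0 0 0" --pt "0 24 -17 0 0 0" --pt "0 24 -17 0 0 0" --pt "0 24 -17 0 0 0" --pt "0 24 -17 0 0 0"

```text
time: 10.2
position: [0.3931, -0.0325, 0.2647]
tool_rot: [[0.986, -0.168, 0.001], [-0.168, -0.986, -0.001], [0.001, 0.001, -1.0]]
ft_force: [0.0, -1.5, -0.3]
grip_width: -0.0
grasp_force: 0.0
```

```bash
python3 look.py g 0.03; python3 -c "
import cv2;a=cv2.imread('pics/g_scene.png');b=cv2.imread('pics/g_top.png');import numpy as np
cv2.imwrite('pics/g.png',cv2.resize(np.hstack([cv2.resize(a,(600,480)),cv2.resize(b,(480,480))]),(800,356)))
from h import *
p=capture('scene');X=cloud(p);c=np.einsum('ij,hwi->hwj',R,X[...,:2]-C)
m=(c[...,0]>-.125)&(c[...,0]<-.09)&(abs(c[...,1])<.07); print(np.nanmedian(X[m][:,2]))"
```

```text
t 10.2 pos [ 0.3931 -0.0325  0.2647] chest [-0.1084 -0.2465] w -0.0 F [ 0.  -1.5 -0.3]
delta cm [ 14.18 -27.39  15.64] deg [ 0.07 -0.05 -0.5 ]
top [200. 186.] 0.67 chest [0.0731 0.0307] 0.086
top rim 136 ((67.32228088378906, 25.515832901000977), 31.757396697998047)
scene [358. 211.] 0.77 chest [0.0943 0.013 ] 0.128
scene rim 197 ((69.89620208740234, 26.186603546142578), 33.16444396972656)
0.13227022249102144
```

View pics/g.png

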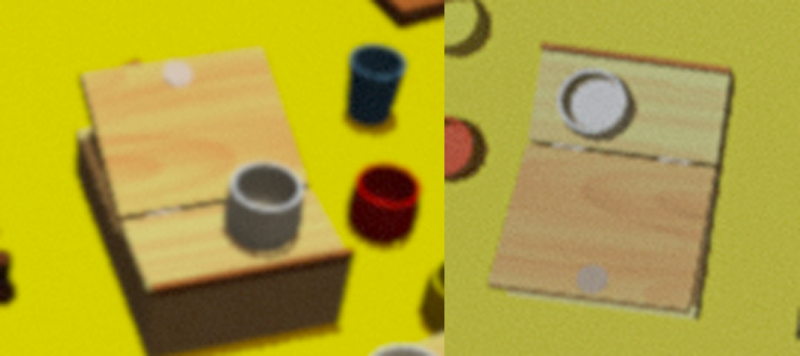

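The lid has sprung open: its front stands at about 0.13 m. The bowl is unmoved on the ledge and the arm is clear.

```bash
python3 -c "
from rig import *
print(job_done())"
```

```text
the job is handed in; nothing more can be done
None
```

The job is handed in, with no verdict returned: the last pictures show the white bowl upright on chest_a's ledge, that lid sprung open and the arm clear; I did not check chest_b or the bystanders again, but the arm made no contact near them.

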